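Fit the spindle sleeve, then hold the service flap at its index mark

TASK

On the white bench drive unit, slip the tall aluminium sleeve over the upright spindle until it sits fully down on the hub, and let go of it. Then lift the service flap over the gears by its round bar until the flap is in line (parallel, same angle) with the dark index arm beside it, and finish with the gripper still holding the flap steady there by the bar so that the gears can be inspected: it drops shut if let go. Do not shift the index arm, and leave the other things on the bench where they are.

Things in the scene. Friction and masses are not known exactly. Their poses are not given: they have to be found in the camera images.
- sleeve: Plain aluminium tube standing upright on the bench left of the unit: outer diameter 40 mm, bore 20 mm right through, 36 mm tall, about 0.1 kg. The tall ring; not the wide flat one. Origin at the centre of its underside, z up along the bore.
- unit: White bench drive unit, fixed to the bench; place and yaw vary. 200 mm deep (x), 310 mm wide (y). Origin centre of its underside; x away from the robot, y to its left end, z up. Low deck 60 mm high at the left end (y from 40 to 155 mm) carries the spindle; the gear box, 95 mm high, covered by the flap, takes the rest.
- spindle_seat (a point): Centre of the flat top of the steel hub (48 mm across, 6 mm above the low deck), on which the sleeve must come to rest; foot of the fixed upright steel spindle. Spindle diameter 16 mm, its top 55 mm above this point, the last 8 mm tapering to 8 mm diameter. Axes as the unit's.
- flap_hinge (a point): Point on the flap's hinge axis, midway along the flap's width, 97 mm above the bench; axes as the unit's: the hinge axis is y. The flap (aluminium plate 160 x 150 x 5 mm) reaches from here towards -x (the robot) and its robot-side edge swings up. The unit's robot-side face is 160 mm from the hinge axis.
- bar_mid (a point): Middle of the lift bar of the flap (the solid flap_c2 in the rules): round steel bar 10 mm in diameter and 100 mm long, parallel to the hinge, 215 mm from the hinge axis in the plane of the flap, carried by an arm at each end. 55 mm of free space to the flap edge and the face of the unit, clear down to the bench. Turns with the flap: x points from bar to hinge, y along the bar.
- flap (a joint): Angle of the flap about its hinge in rad: 0 closed (level), grows as the bar is lifted, limit 1.4. Starts at 0. Free hinge: falls shut unless held; about 2 N lift at the bar.
- index_arm (a joint): Angle of the index arm in rad, same zero and sense as flap: the flap is in line with the arm when both values are equal. Set anew between 0.55 and 1.1. Stiff, stays where it is set.
- index_tip (a point): Tip of the index arm, a dark steel strip 12 mm wide, 6 mm thick and 170 mm long, pivoted on the hinge axis 95 mm to the right (-y) of flap_hinge, 20 mm beside the flap's right edge. x points along the arm from the tip to the pivot.
- flange: Bystander: flat aluminium ring 58 mm across, 10 mm high, on the bench among the small parts. Origin centre of underside.
- weight: Bystander: steel calibration weight, 38 mm across, 54 mm tall, with a knob on top, among the small parts. Origin centre of underside.
- dish: Bystander: open blue plastic dish 76 mm across, 32 mm high, on the right of the bench. Origin centre of underside.
- jar: Bystander: white jar 68 mm across, 85 mm tall, on the right of the bench. Origin centre of underside.
- beaker: Bystander: glass beaker 70 mm across, 90 mm tall, at the back left. Origin centre of underside.
- spatula: Bystander: steel spatula 170 mm long lying flat at the right front of the bench.
Things that resemble listed ones, but are neither listed nor needed, are in the scene too. Leave any green or turquoise look-alike of the sleeve alone.

How it is judged:
By the outcome, as a careful person would: the job done as asked, in the order asked, and still so for the second after the job is handed in, while the arm keeps its last pose, push and grip.
It also fails if it takes over 64 s, if anything falls off the work surface, if the arm or the gripper's body presses on something with over 40 N, if the wrist force passes 120 N, or if a joint passes its speed limit or range.

ROBOT

A 6-joint arm with a two-finger parallel gripper is mounted at the origin on the work surface. World frame = base frame: x ahead of the robot, y to its left, z up, the work surface at z = 0. Lengths are in mm, angles in rad, forces in N, time in s.
With the tool pointing down it reaches from about 350 to 775 mm from the base axis. Payload 7.3 kg.
Tool frame: the origin (TCP) lies at the very end of the fingers, on their centre line; the grasp point (between the pads) lies 19 mm behind it; z points along the fingers, y is the line along which they close (so a half turn about z gives the same grasp; the last joint's range is limited). The gripper opens to 92 mm and grips with 3 to 60 N. Pads are 19 mm wide; open, the fingers measure 130 mm over their backs; the gripper's body (75 mm by 190 mm) begins 47 mm behind the grasp point.
Start: joints at [-0.146, 0.342, 1.524, -0, 1.275, -0.146], TCP at [525.019, 0.019, 226.741] pointing down, gripper open.
Joint ranges: [-2.53, 2.53], [-0.77, 2.02], [0.04, 2.7], [-1, 4.14], [0.28, 2.66], [-3.11, 3.11]. Speed limits (rad/s): [2.57, 2.57, 3.14, 3.14, 3.14, 3.14].

INTERFACE

Orientations are given as [roll, pitch, yaw] about the fixed x, y, z axes, in that order (R = Rz(yaw) Ry(pitch) Rx(roll)).
In Python, from plant import get_obs, vision, workorder gives the robot as it stands.
- The arm moves only by the shell command python3 -m pendant 'ROWS' [OPENING]. ROWS is a JSON object of lists of equal length, an entry for each row: "dp": the shift along the tool's x, y, z in m, a list of three; "rotation": the turn, a rotation vector about the tool's x, y, z in rad, a list of three. A call has 1 to 8 rows; each row is the pose to reach, as a shift and turn from the pose commanded when the call began, along the tool's axes at that moment; what a row does not reach only later rows make up. A row lasts 1/8 s, in which the tool goes at most 62.5 mm and 10.7 degrees, less where a joint would pass 70% of its speed; a pose out of reach is approached as far as the arm can. A call with a gripper value outside its range is refused whole. OPENING is the finger opening in m, from 0 to 0.0918, set as the call begins (- or left out, the last holds). The fingers move at their own pace and stop on an object; the grip force is fixed at half the most. Time passes only in rows, so rows that repeat a pose let the fingers close. It gives the time, the measured TCP pose, the force, the opening and the grip force at its end, in the units of the state.
- get_obs(): the state, without advancing time (a new reading comes with each control period).
- vision.capture(name): name is "scene" or "side" or "wrist"; returns a dict with "pixels" (400x640x3 uint8, red, green, blue), "vfov" (degrees; the focal length in pixels is half the picture's height over the tangent of half this angle, whatever the lens; pixels are square), "cx", "cy" (the principal point, pixels), "pose" (4x4, takes a point from camera to world coordinates); the wrist camera has in their place "T_tool_cam" (4x4, takes a point from camera to tool coordinates, whose origin is the TCP and whose axes are the flange's). Camera axes: x right, y up, looking along -z (the intrinsics and any distortion apply to the point x, -y, -z); pixel columns grow to the right and rows downward; lengths in mm; the calibration is good to about 2 mm. The wrist camera is an equidistant fisheye: a pixel r from the principal point sees the ray r / f radians off the axis. A picture is of the moment at which its call begins: read the wrist's pose just before it. There is no depth.
- workorder.close_job(): hands the job in; it is judged then, once.
The state is a dict: "time": time; "joint_positions": joint angles; "dq": joint speeds; "tau": joint torques, N m; "tool_pos": TCP position; "tcp_rot": TCP orientation; "contact_force": force on the tool from outside, world axes, zero at the start; "moment": the same for the moment, N m; "grip_width": finger opening in mm; "finger_force": force on a finger pad.
Only numpy, scipy, OpenCV 4.12 (cv2) and the standard library are available. Lean on these libraries where they do the work, as an engineer would, in place of code of your own. Each camera call takes 0.05 s, during which the arm holds its last target. There are 200 camera calls.

## Working session

There is one attempt and no reset: what is moved stays moved. The work goes in short steps, Python scripts to look and compute and a shell command to move; the robot and the scene stay as the last step left them, time stands still between calls to the robot, and variables do not carry over. Pictures are saved under pics/ and viewed, at most 10 in all, crops included, and the job is handed in when it is done.

```bash
mkdir -p pics; ls; python3 - <<'E'
from plant import get_obs, vision
import cv2,numpy as np
o=get_obs();print({k:np.round(v,3).tolist() for k,v in o.items()})
for n in ["scene","side"]:
    c=vision.capture(n);np.savez(f"{n}0.npz",**c)
    print(n,c["vfov"],c["cx"],c["cy"],np.round(c["pose"],3).tolist(),[k for k in c])
    cv2.imwrite(f"pics/{n}0.png",c["pixels"][:,:,::-1])
E
```

```text
pics
{'time': 0.0, 'joint_positions': [-0.146, 0.343, 1.525, -0.0, 1.275, -0.146], 'dq': [0.0, 0.0, 0.001, -0.001, -0.0, -0.0], 'tau': [0.001, -43.125, -24.422, 0.072, 0.056, -0.0], 'tool_pos': [524.602, 0.076, 226.053], 'tcp_rot': [-3.14, -0.0, 1.571], 'contact_force': [-0.04, 0.425, 0.689], 'moment': [0.034, 0.006, 0.013], 'finger_force': 0.0, 'grip_width': 91.784}
scene 46.8175492693107 313.6574316599973 202.32835571947155 [[-0.49, -0.756, 0.435, 1190.866], [0.872, -0.42, 0.253, 316.389], [-0.009, 0.503, 0.864, 1281.495], [0.0, 0.0, 0.0, 1.0]] ['pixels', 'vfov', 'cx', 'cy', 'pose']
side 49.57789727564833 325.41134283229013 195.35428939587624 [[-0.77, 0.372, -0.518, -56.102], [-0.638, -0.463, 0.616, 697.806], [-0.011, 0.804, 0.594, 815.546], [0.0, 0.0, 0.0, 1.0]] ['pixels', 'vfov', 'cx', 'cy', 'pose']
```

View pics/scene0.png

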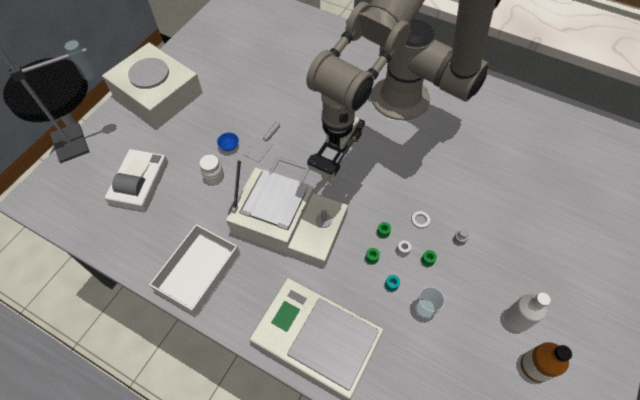

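View pics/side0.png

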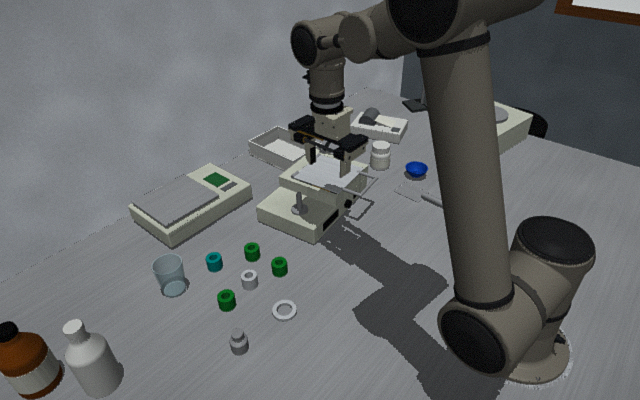

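Scene picture: the sleeve candidate is the plain aluminium ring at (404,248). Things it could be taken for are green rings at (384,229), (372,256) and (430,258), a turquoise ring at (393,283), the flat flange at (421,219) and the weight at (461,237). In the side picture the sleeve is at (250,280), the spindle at (299,205) and the bar at about (360,200). I choose the ring at (404,248) and check it in a close crop.

```bash
cat > h.py <<'E'
import numpy as np,cv2
def ray(c,u,v):
    f=200/np.tan(np.radians(c["vfov"])/2);P=c["pose"]
    d=P[:3,:3]@np.array([(u-c["cx"])/f,-(v-c["cy"])/f,-1]);return P[:3,3],d/np.linalg.norm(d)
def plane(c,u,v,z):
    o,d=ray(c,u,v);return o+d*(z-o[2])/d[2]
def tri(c1,p1,c2,p2):
    o1,d1=ray(c1,*p1);o2,d2=ray(c2,*p2)
    s=np.linalg.lstsq(np.c_[d1,-d2],o2-o1,rcond=None)[0];a=o1+s[0]*d1;b=o2+s[1]*d2
    return (a+b)/2,np.linalg.norm(a-b)
def proj(c,p):
    f=200/np.tan(np.radians(c["vfov"])/2);P=c["pose"];q=P[:3,:3].T@(np.asarray(p)-P[:3,3])
    return c["cx"]+f*q[0]/-q[2],c["cy"]-f*q[1]/-q[2]
E
python3 - <<'E'
import cv2,numpy as np
from h import *
S=dict(np.load("scene0.npz"));D=dict(np.load("side0.npz"))
a=S["pixels"][140:280,220:360];b=S["pixels"][200:300,360:460]
c=D["pixels"][150:250,240:390];d=D["pixels"][230:330,200:300]
r=lambda i,w,h:cv2.resize(i,(w,h),interpolation=cv2.INTER_CUBIC)
im=np.vstack([np.hstack([r(a,400,300),r(b,400,300)]),np.hstack([r(c,450,300),r(d,350,300)])])
cv2.imwrite("pics/crop1.png",im[:,:,::-1])
for n,z,u in [("sleeve",36,(404,245)),("g1",36,(384,227)),("g2",36,(372,254)),("g3",36,(430,256)),("t",36,(393,281)),("flange",10,(421,219))]:
    print(n,plane(S,*u,z).round())
print(tri(S,(404,245),D,(250,274)))
E
```

```text
sleeve [562. 256.  36.]
g1 [536. 180.  36.]
g2 [634. 186.  36.]
g3 [558. 337.  36.]
t [680. 274.  36.]
flange [442. 265.  10.]
(array([561.32697567, 255.13558826,  35.98598216]), np.float64(2.770214741579447))
```

View pics/crop1.png

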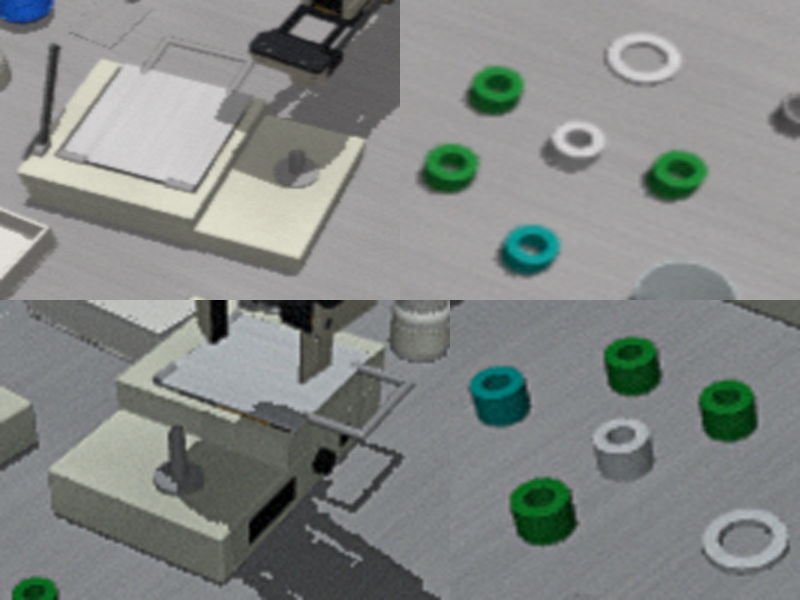

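The crop confirms it: a tall grey tube stands at scene (404,245) and side (250,274), while the green and turquoise rings and the flat ring are clearly different. I'm moving above the sleeve, which is at about (561.5, 255.5), and will refine the position with the wrist camera.

```bash
python3 -m pendant '{"dp":[[0.05,0.007,0],[0.1,0.015,0.01],[0.15,0.022,0.03],[0.2,0.03,0.06],[0.24,0.035,0.09],[0.2554,0.0369,0.11],[0.2554,0.0369,0.11],[0.2554,0.0369,0.11]],"rotation":[[0,0,0],[0,0,0],[0,0,0],[0,0,0],[0,0,0],[0,0,0],[0,0,0],[0,0,0]]}' 0.064
python3 - <<'E'
from plant import get_obs, vision
import cv2,numpy as np
from h import *
o=get_obs();print(o["time"],o["tool_pos"],o["tcp_rot"])
w=vision.capture("wrist");np.savez("w1.npz",**w,tp=o["tool_pos"],tr=o["tcp_rot"])
print(w["vfov"],w["cx"],w["cy"],w["T_tool_cam"].round(3).tolist())
S=vision.capture("scene");D=vision.capture("side");np.savez("scene1.npz",**S);np.savez("side1.npz",**D)
a=S["pixels"][140:280,220:360];d=D["pixels"][110:260,250:450]
r=lambda i,w,h:cv2.resize(i,(w,h),interpolation=cv2.INTER_CUBIC)
im=np.vstack([np.hstack([r(a,400,400),r(d,400,400)])])
cv2.imwrite("pics/w1.png",w["pixels"][:,:,::-1]);cv2.imwrite("pics/crop2.png",im[:,:,::-1])
p,e=tri(S,(324,211.4),D,(299,192.7));print("spindle top",p,e)
for s,q in [((278.8,158.7),(377.3,178.3)),((309.3,168.9),(361,195.7))]: print("bar",tri(S,s,D,q))
E
```

```text
time: 1.1
tool_pos: [562.6, 254.2, 117.8]
tcp_rot: [3.14, 0.0, 1.57]
contact_force: [0.2, 0.3, 0.0]
grip_width: 64.1
finger_force: 0.0
1.1 [562.57164364 254.24396121 117.76124383] [3.14025615e+00 8.14338590e-05 1.56973274e+00]
65.70646984690485 313.77178429647194 204.77715916102574 [[-0.001, 0.959, 0.285, 76.741], [1.0, 0.001, 0.0, 0.859], [-0.0, 0.285, -0.959, -157.809], [0.0, 0.0, 0.0, 1.0]]
spindle top [616.05452502  14.06630237 118.21294125] 5.240715642106237
bar (array([ 506.91459709, -207.30480037,   94.73060518]), np.float64(4.746828518007127))
bar (array([ 493.52125883, -105.08033932,   95.19834639]), np.float64(7.2579716309735165))
```

View pics/w1.png

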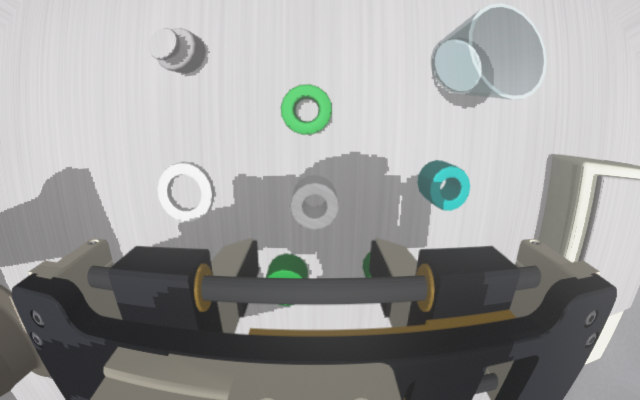

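View pics/crop2.png

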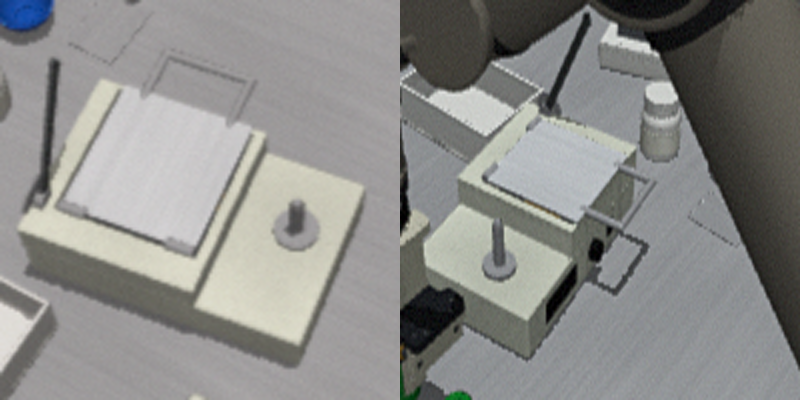

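Wrist picture: the sleeve's top and bore centre is at about (314,205), midway between the fingers. The crop shows the spindle and hub, the flap with its bar, and the index arm standing up. Next I compute the sleeve offset and the unit's frame.

```bash
cat >> h.py <<'E'
from scipy.spatial.transform import Rotation as R
def wray(c,tp,tr,u,v):
    f=200/np.tan(np.radians(c["vfov"])/2);x,y=u-c["cx"],v-c["cy"];r=np.hypot(x,y);t=r/f
    k=np.sin(t)/max(r,1e-9);d=np.array([x*k,-y*k,-np.cos(t)])
    W=np.eye(4);W[:3,:3]=R.from_euler("xyz",tr).as_matrix();W[:3,3]=tp;W=W@c["T_tool_cam"]
    return W[:3,3],W[:3,:3]@d
def wplane(c,tp,tr,u,v,z):
    o,d=wray(c,tp,tr,u,v);return o+d*(z-o[2])/d[2]
E
python3 - <<'E'
from h import *
w=dict(np.load("w1.npz"));S=dict(np.load("scene1.npz"));D=dict(np.load("side1.npz"))
g=cv2.cvtColor(w["pixels"],cv2.COLOR_RGB2GRAY)[165:245,275:355]
g4=cv2.resize(g,None,fx=4,fy=4,interpolation=cv2.INTER_CUBIC)
for a,b in [(30,70),(70,120)]:
    c=cv2.HoughCircles(g4,cv2.HOUGH_GRADIENT,1,20,param1=60,param2=15,minRadius=a,maxRadius=b)
    if c is not None:
        for x,y,r in c[0][:3]:
            u,v=275+x/4,165+y/4;print(a,u,v,r/4,"top",wplane(w,w["tp"],w["tr"],u,v,36).round(1),"bottom",wplane(w,w["tp"],w["tr"],u,v,0).round(1))
s=lambda x,y:(220+x/2.857,140+y/2.857)
q=lambda x,y:(250+(x-400)/2,110+y/2.667)
print("sptop",tri(S,s(297,202),D,q(498,222)),plane(S,*s(297,202),121),plane(D,*q(498,222),121))
print("hub",plane(S,*s(296,231),66),plane(D,*q(499,264),66))
for n,p,p2 in [("nl",(250,125),(585,222)),("fl",(192,252),(489,177)),("nr",(120,90),(620,163)),("fr",(62,207),(536,122))]:
    print(n,plane(S,*s(*p),99.5).round(1),plane(D,*q(*p2),99.5).round(1))
for n,p,p2 in [("barR",(172,53),(655,181)),("barL",(254,82),(616,227))]: print(n,plane(S,*s(*p),97).round(1),plane(D,*q(*p2),97).round(1))
for n,p,p2 in [("tip",(54,62),(586,15)),("piv",(42,193),(552,105))]: print(n,tri(S,s(*p),D,q(*p2)))
E
```

```text
30 314.625 205.625 12.8 top [564.2 259.1  36. ] bottom [564.4 248.3   0. ]
70 314.875 207.625 24.475 top [564.4 257.4  36. ] bottom [564.6 246.3   0. ]
70 310.125 202.625 17.925 top [560.6 261.6  36. ] bottom [560.2 251.2   0. ]
sptop (array([614.71111295,  13.95316017, 117.83369595]), np.float64(2.6324630208830326)) [617.07846769  15.98718952 121.        ] [611.6541785  15.4572729 121.       ]
hub [620.71074998  17.43706045  66.        ] [612.97178462  15.7687853   66.        ]
nl [548.6 -78.1  99.5] [537.2 -82.   99.5]
fl [708.1 -54.1  99.5] [700.  -60.   99.5]
nr [ 577.8 -223.    99.5] [ 565.3 -204.1   99.5]
fr [ 728.5 -197.2   99.5] [ 721.7 -192.9   99.5]
barR [ 507.4 -200.5   97. ] [ 506.  -210.1   97. ]
barL [ 497.2 -102.5   97. ] [ 500.2 -104.8   97. ]
tip (array([ 654.95387873, -231.59690557,  243.51569366]), np.float64(2.637069898963507))
piv (array([ 722.91056417, -227.98395997,  102.79581976]), np.float64(10.155822693468306))
```

```bash
python3 -m pendant '{"dp":[[0.002,0.001,0.03],[0.002,0.001,0.07],[0.002,0.001,0.1],[0.002,0.001,0.11],[0.002,0.001,0.11],[0.002,0.001,0.11]],"rotation":[[0,0,0],[0,0,0],[0,0,0],[0,0,0],[0,0,0],[0,0,0]]}'
python3 -m pendant '{"dp":[[0,0,0],[0,0,0],[0,0,0],[0,0,0],[0,0,0]],"rotation":[[0,0,0],[0,0,0],[0,0,0],[0,0,0],[0,0,0]]}' 0.02
python3 -m pendant '{"dp":[[0,0,-0.03],[0,0,-0.08],[0,0,-0.13],[0,0,-0.16],[0,0,-0.16],[0,0,-0.16]],"rotation":[[0,0,0],[0,0,0],[0,0,0],[0,0,0],[0,0,0],[0,0,0]]}'
python3 - <<'E'
from plant import get_obs, vision
from h import *
for i in range(3): print(np.round(get_obs()["tool_pos"],1))
o=get_obs();w=vision.capture("wrist");np.savez("w2.npz",**w,tp=o["tool_pos"],tr=o["tcp_rot"])
cv2.imwrite("pics/w2.png",w["pixels"][:,:,::-1])
E
```

```text
time: 2.0
tool_pos: [564.1, 257.6, 8.4]
tcp_rot: [3.139, -0.001, 1.571]
contact_force: [0.1, -0.1, 0.2]
grip_width: 63.9
finger_force: 0.0
time: 2.62
tool_pos: [563.1, 257.5, 7.1]
tcp_rot: [3.141, -0.0, 1.571]
contact_force: [-1.1, -0.1, 3.9]
grip_width: 39.5
finger_force: 30.0
time: 3.38
tool_pos: [562.1, 257.1, 165.0]
tcp_rot: [-3.139, 0.001, 1.571]
contact_force: [0.2, 1.2, -1.0]
grip_width: 39.6
finger_force: 30.0
[562.1 257.1 165. ]
[562.1 257.1 165. ]
[562.1 257.1 165. ]
```

View pics/w2.png

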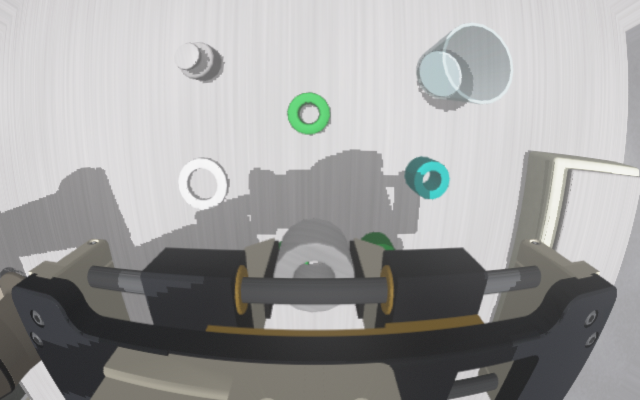

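The sleeve is held at 39.5 mm and its top is visible around (314,265). Next I carry it to just above the spindle.

```bash
python3 -m pendant '{"dp":[[-0.05,0.012,0],[-0.1,0.022,0],[-0.15,0.032,0],[-0.195,0.042,0],[-0.23,0.049,0.01],[-0.242,0.052,0.02],[-0.242,0.052,0.028],[-0.242,0.052,0.028]],"rotation":[[0,0,0],[0,0,0],[0,0,0],[0,0,0],[0,0,0],[0,0,0],[0,0,0],[0,0,0]]}'
python3 - <<'E'
from plant import get_obs, vision
from h import *
S=vision.capture("scene");D=vision.capture("side");np.savez("scene2.npz",**S);np.savez("side2.npz",**D)
a=S["pixels"][170:240,290:360];d=D["pixels"][145:225,260:340]
r=lambda i,w,h:cv2.resize(i,(w,h),interpolation=cv2.INTER_CUBIC)
cv2.imwrite("pics/crop3.png",np.hstack([r(a,400,400),r(d,400,400)])[:,:,::-1])
E
```

```text
time: 4.42
tool_pos: [614.0, 16.8, 137.4]
tcp_rot: [-3.139, -0.001, 1.572]
contact_force: [-0.3, -0.3, -0.2]
grip_width: 39.3
finger_force: 30.0
```

View pics/crop3.png

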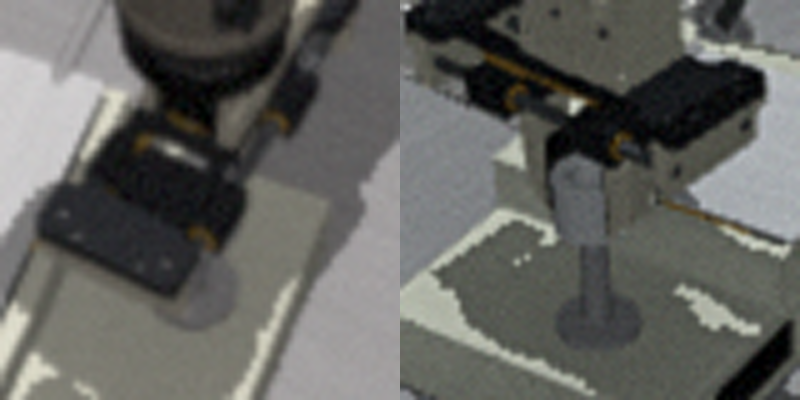

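Side half: the sleeve is held above the spindle. Its left edge is at crop x≈552 and the spindle axis at ≈596, so it looks a few mm off centre. The scene view is blocked. I'll get the other direction from the wrist camera.

```bash
python3 - <<'E'
from plant import get_obs, vision
from h import *
o=get_obs();w=vision.capture("wrist");np.savez("w3.npz",**w,tp=o["tool_pos"],tr=o["tcp_rot"])
D=dict(np.load("side2.npz"));D1=dict(np.load("side1.npz"))
g=cv2.cvtColor(D["pixels"],cv2.COLOR_RGB2GRAY)
for y in range(182,210,2): print(y,g[y,284:312].tolist())
g1=cv2.cvtColor(D1["pixels"],cv2.COLOR_RGB2GRAY)
for y in range(190,206,2): print("b",y,g1[y,290:310].tolist())
a=w["pixels"][130:330,200:430]
print([proj(D,(614.9,15.4,z)) for z in (66,110,130,148)])
cv2.imwrite("pics/w3.png",cv2.resize(a,(690,600),interpolation=cv2.INTER_CUBIC)[:,:,::-1])
E
```

```text
182 [105, 102, 96, 87, 73, 46, 55, 91, 91, 90, 86, 84, 89, 89, 88, 84, 67, 80, 85, 89, 87, 85, 76, 78, 80, 71, 74, 66]
184 [107, 106, 102, 96, 85, 59, 46, 79, 89, 94, 94, 88, 101, 101, 92, 98, 92, 70, 84, 85, 83, 86, 79, 78, 74, 83, 103, 66]
186 [101, 99, 101, 107, 106, 83, 46, 80, 87, 91, 96, 95, 98, 99, 92, 96, 93, 68, 81, 83, 85, 85, 79, 77, 75, 76, 84, 87]
188 [178, 168, 138, 116, 109, 103, 77, 79, 89, 90, 97, 99, 93, 102, 101, 97, 88, 51, 80, 80, 87, 83, 71, 82, 85, 89, 91, 90]
190 [86, 97, 112, 174, 180, 189, 163, 80, 83, 91, 97, 92, 94, 99, 95, 94, 92, 69, 81, 87, 91, 91, 91, 95, 96, 96, 93, 92]
192 [89, 88, 91, 89, 126, 186, 184, 136, 93, 91, 92, 101, 103, 95, 100, 100, 91, 86, 89, 89, 91, 94, 90, 98, 98, 93, 100, 96]
194 [92, 93, 93, 89, 100, 94, 94, 82, 89, 86, 83, 91, 65, 75, 85, 77, 66, 73, 94, 93, 96, 97, 97, 99, 97, 98, 97, 93]
196 [107, 160, 100, 89, 91, 92, 89, 92, 87, 93, 86, 82, 59, 70, 70, 66, 65, 62, 90, 86, 89, 90, 92, 91, 93, 94, 96, 100]
198 [84, 86, 90, 86, 87, 87, 88, 89, 90, 88, 88, 86, 62, 64, 75, 73, 67, 61, 93, 88, 87, 85, 85, 88, 87, 90, 87, 89]
200 [86,
[... 963 characters left out ...]
4, 187, 190, 169, 144, 137, 125]
b 198 [183, 188, 184, 189, 190, 187, 100, 76, 84, 82, 79, 90, 191, 187, 189, 190, 182, 187, 191, 187]
b 200 [185, 182, 184, 183, 185, 179, 123, 80, 83, 93, 84, 91, 187, 190, 182, 185, 187, 181, 182, 182]
b 202 [181, 185, 183, 187, 193, 182, 116, 80, 83, 90, 85, 82, 155, 184, 188, 185, 181, 185, 186, 184]
b 204 [178, 179, 184, 183, 165, 158, 96, 73, 86, 91, 82, 79, 115, 145, 152, 170, 176, 183, 184, 180]
[(np.float64(299.07978058287534), np.float64(208.65667747758764)), (np.float64(298.32757593383167), np.float64(196.03302013606282)), (np.float64(297.9746012705242), np.float64(190.1093247620741)), (np.float64(297.6507646835093), np.float64(184.6746307405437))]
```

View pics/w3.png

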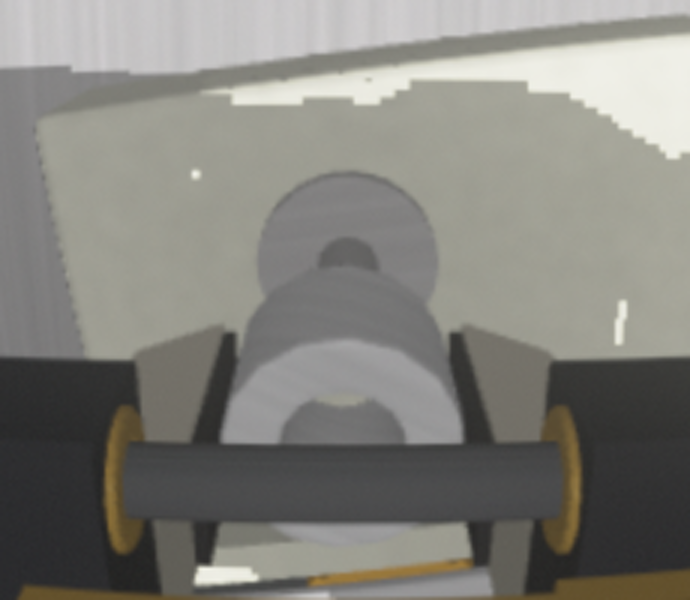

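```bash
python3 - <<'E'
from h import *
w=dict(np.load("w3.npz"));tp=np.array([614.9,15.4,138.7]);tr=[np.pi,0,np.pi/2]
c=lambda x,y:(200+x/3,130+y/3)
print("hub",wplane(w,tp,tr,*c(347.5,262),66),"hub far edge",wplane(w,tp,tr,*c(347.5,172),66)-[0,24,0])
zt=138.7+29.5
print("sleeve top",wplane(w,tp,tr,*c(343,441),zt),"far edge",wplane(w,tp,tr,*c(343,338),zt)-[0,20,0],"near",wplane(w,tp,tr,*c(343,545),zt)+[0,20,0])
print("sleeve bottom far",wplane(w,tp,tr,*c(344,266),zt-36)-[0,20,0])
E
```

```text
hub [617.3704127   13.33502453  66.        ] hub far edge [617.337424    13.54743088  66.        ]
sleeve top [616.00438962  18.32124995 168.2       ] far edge [616.00054831  16.18697977 168.2       ] near [616.01118659  17.79816614 168.2       ]
sleeve bottom far [616.25389265  15.17567233 132.2       ]
```

The sleeve-to-spindle correction is +1.4 mm in world x and -2.0 mm in world y. The wrist and side views agree on it. I'm entering gently.

```bash
python3 -m pendant '{"dp":[[-0.002,0.0014,0.002],[-0.002,0.0014,0.006],[-0.002,0.0014,0.012],[-0.002,0.0014,0.018],[-0.002,0.0014,0.023],[-0.002,0.0014,0.026]],"rotation":[[0,0,0],[0,0,0],[0,0,0],[0,0,0],[0,0,0],[0,0,0]]}'
```

```text
time: 5.32
tool_pos: [616.2, 13.4, 112.2]
tcp_rot: [-3.141, -0.0, 1.571]
contact_force: [0.8, 0.0, -0.8]
grip_width: 39.4
finger_force: 30.0
```

```bash
python3 -m pendant '{"dp":[[0,0,0.008],[0,0,0.018],[0,0,0.027],[0,0,0.034],[0,0,0.037],[0,0,0.039],[0,0,0.0395]],"rotation":[[0,0,0],[0,0,0],[0,0,0],[0,0,0],[0,0,0],[0,0,0],[0,0,0]]}'
```

```text
time: 6.2
tool_pos: [616.4, 13.4, 73.3]
tcp_rot: [3.141, 0.0, 1.571]
contact_force: [0.4, 0.6, -0.6]
grip_width: 39.3
finger_force: 30.0
```

```bash
python3 -m pendant '{"dp":[[0,0,0.0005],[0,0,0.001],[0,0,0.0015]],"rotation":[[0,0,0],[0,0,0],[0,0,0]]}'; python3 -m pendant '{"dp":[[0,0,0],[0,0,0],[0,0,0],[0,0,0]],"rotation":[[0,0,0],[0,0,0],[0,0,0],[0,0,0]]}' 0.064
python3 -m pendant '{"dp":[[0,0,-0.03],[0,0,-0.08],[0,0,-0.13],[0,0,-0.17],[0,0,-0.17]],"rotation":[[0,0,0],[0,0,0],[0,0,0],[0,0,0],[0,0,0]]}'
```

```text
time: 6.58
tool_pos: [616.5, 13.4, 73.0]
tcp_rot: [3.14, 0.0, 1.571]
contact_force: [-3.8, -0.2, 9.3]
grip_width: 39.7
finger_force: 30.0
time: 7.08
tool_pos: [616.3, 13.4, 71.6]
tcp_rot: [-3.141, -0.0, 1.571]
contact_force: [-0.2, 0.1, 0.7]
grip_width: 63.5
finger_force: 0.0
time: 7.7
tool_pos: [617.9, 13.3, 245.7]
tcp_rot: [3.134, 0.001, 1.571]
contact_force: [-0.5, -0.5, -0.5]
grip_width: 64.2
finger_force: 0.0
```

The sleeve seated with about 9 N of contact force and I released it. Now I hover over the bar.

```bash
python3 -m pendant '{"dp":[[-0.04,-0.028,0],[-0.08,-0.056,0],[-0.12,-0.084,0],[-0.15,-0.105,0],[-0.166,-0.114,0],[-0.166,-0.114,0],[-0.166,-0.114,0]],"rotation":[[0,0,-0.03],[0,0,-0.06],[0,0,-0.09],[0,0,-0.12],[0,0,-0.13],[0,0,-0.13],[0,0,-0.13]]}' 0.04
python3 - <<'E'
from plant import get_obs, vision
from h import *
o=get_obs();print(o["tool_pos"],o["tcp_rot"]);w=vision.capture("wrist");np.savez("w4.npz",**w,tp=o["tool_pos"],tr=o["tcp_rot"])
cv2.imwrite("pics/w4.png",w["pixels"][:,:,::-1])
S=vision.capture("scene");D=vision.capture("side");np.savez("scene3.npz",**S);np.savez("side3.npz",**D)
a=S["pixels"][140:270,220:350];d=D["pixels"][110:235,270:395]
r=lambda i,w,h:cv2.resize(i,(w,h),interpolation=cv2.INTER_CUBIC)
cv2.imwrite("pics/crop4.png",np.hstack([r(a,400,400),r(d,400,400)])[:,:,::-1])
E
```

```text
time: 8.57
tool_pos: [502.5, -151.9, 241.1]
tcp_rot: [-3.141, -0.001, 1.701]
contact_force: [0.3, 0.0, 0.5]
grip_width: 39.9
finger_force: 0.0
[ 502.46052056 -151.9279755   241.14721642] [-3.14108292e+00 -8.30919983e-04  1.70080973e+00]
```

View pics/w4.png

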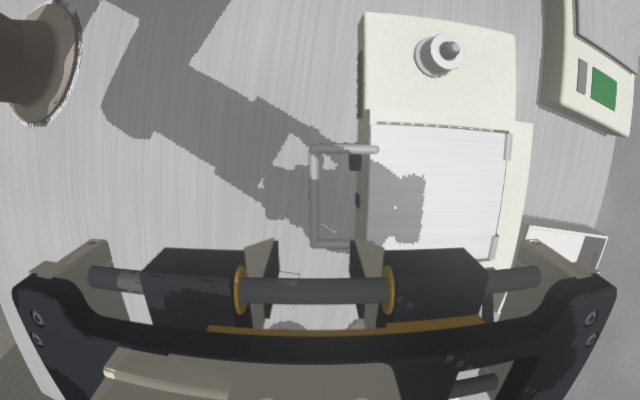

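View pics/crop4.png

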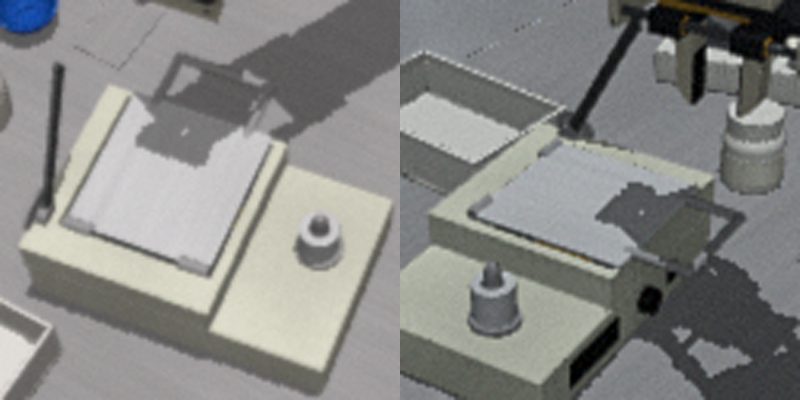

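Wrist picture: the bar runs from about (315,150) to (316,245), with its arms at rows 149 and 243. The crop shows the sleeve fully down on the hub. In the scene half the index arm runs from tip (59,66) to pivot (43,213), and in the side half from tip (640,13) to base (574,130).

```bash
python3 - <<'E'
from h import *
w=dict(np.load("w4.npz"));S=dict(np.load("scene3.npz"));D=dict(np.load("side3.npz"))
tp=np.array([502.3,-152.6,241.7]);tr=[np.pi,0,np.pi/2+.13]
B=[wplane(w,tp,tr,u,v,97)[:2] for u,v in [(314.5,149),(315.5,243)]]
print("bar",np.round(B,1),np.linalg.norm(B[0]-B[1]))
for u,v in [(372,122),(507,131),(372,250),(497,258),(508,147),(495,247)]: print((u,v),wplane(w,tp,tr,u,v,99.5).round(1))
print("spindle top",wplane(w,tp,tr,452,48,121).round(1), "true ~616.8,13.4")
for yaw in (0.11,.13,.15):
    ux=np.array([np.cos(yaw),np.sin(yaw),0]);uy=np.array([-ux[1],ux[0],0])
    bm=np.append((B[0]+B[1])/2,97);H=bm+215*ux;Q=H-95*uy
    def hit(c,u,v):
        o,d=ray(c,u,v);p=o+d*((Q-o)@uy)/(d@uy)-Q;return np.array([p@ux,p[2]])
    s=lambda x,y:(220+x/3.077-.4,140+y/3.077-.4);q=lambda x,y:(270+(x-400)/3.2-.4,110+y/3.2-.4)
    for n,a,b in [("S",hit(S,*s(59,66)),hit(S,*s(44,205))),("D",hit(D,*q(639,13)),hit(D,*q(574,130)))]:
        print(yaw,n,H.round(1),a.round(1),b.round(1),"ang",np.arctan2(a[1]-b[1],b[0]-a[0]).round(3),"tip",np.arctan2(a[1],-a[0]).round(3),np.linalg.norm(a).round(1))
E
```

```text
bar [[ 498.2 -109.2]
 [ 512.1 -207.5]] 99.27536490020069
(372, 122) [549.8 -74.7  99.5]
(507, 131) [704.8 -53.4  99.5]
(372, 250) [ 573.5 -207.2   99.5]
(497, 258) [ 737.8 -203.7   99.5]
(508, 147) [710.3 -70.5  99.5]
(495, 247) [ 728.8 -189.4   99.5]
spindle top [613.4  11.4 121. ] true ~616.8,13.4
0.11 S [ 718.9 -134.7   97. ] [-81.7 134.6] [-7.9  0.6] ang 1.067 tip 1.025 157.4
0.11 D [ 718.9 -134.7   97. ] [-76.2 152. ] [-2.   3.9] ang 1.106 tip 1.106 170.0
0.13 S [ 718.3 -130.4   97. ] [-80.2 140.4] [-5.2 10.8] ang 1.046 tip 1.052 161.7
0.13 D [ 718.3 -130.4   97. ] [-79.7 153.5] [-6.7  6.9] ang 1.109 tip 1.092 173.0
0.15 S [ 717.7 -126.2   97. ] [-78.6 146.4] [-2.3 21.3] ang 1.023 tip 1.078 166.2
0.15 D [ 717.7 -126.2   97. ] [-83.1 155. ] [-11.2   9.7] ang 1.111 tip 1.079 175.9
```

```bash
python3 -m pendant '{"dp":[[-0.006,0.002,0.03],[-0.006,0.002,0.08],[-0.006,0.002,0.12],[-0.006,0.002,0.15],[-0.006,0.002,0.163],[-0.006,0.002,0.163]],"rotation":[[0,0,-0.01],[0,0,-0.01],[0,0,-0.01],[0,0,-0.01],[0,0,-0.01],[0,0,-0.01]]}'
python3 -m pendant '{"dp":[[0,0,0],[0,0,0],[0,0,0],[0,0,0],[0,0,0]],"rotation":[[0,0,0],[0,0,0],[0,0,0],[0,0,0],[0,0,0]]}' 0.0
```

```text
time: 9.48
tool_pos: [505.1, -157.9, 78.4]
tcp_rot: [-3.141, -0.001, 1.711]
contact_force: [0.6, -0.5, 0.1]
grip_width: 40.0
finger_force: 0.0
time: 10.1
tool_pos: [503.2, -158.7, 79.3]
tcp_rot: [-3.138, -0.0, 1.711]
contact_force: [-9.6, -1.9, 7.4]
grip_width: 9.1
finger_force: 30.0
```

```bash
python3 -m pendant '{"dp":[[0,-0.001,-0.0129],[0,0,-0.0257],[0,0.002,-0.0385],[0,0.0047,-0.0511],[0,0.0081,-0.0635],[0,0.0123,-0.0757],[0,0.0172,-0.0877],[0,0.0228,-0.0993]],"rotation":[[0,0,0],[0,0,0],[0,0,0],[0,0,0],[0,0,0],[0,0,0],[0,0,0],[0,0,0]]}'
```

```text
time: 11.1
tool_pos: [526.4, -155.6, 179.2]
tcp_rot: [-3.139, 0.001, 1.711]
contact_force: [-5.9, -4.0, 0.1]
grip_width: 8.8
finger_force: 30.0
```

```bash
python3 -m pendant '{"dp":[[0,0.0055,-0.0112],[0,0.0123,-0.0221],[0,0.0199,-0.0325],[0,0.0281,-0.0425],[0,0.0369,-0.0519],[0,0.0462,-0.0608],[0,0.0561,-0.0691],[0,0.0629,-0.0743]],"rotation":[[0,0,0],[0,0,0],[0,0,0],[0,0,0],[0,0,0],[0,0,0],[0,0,0],[0,0,0]]}'
python3 - <<'E'
from plant import get_obs, vision
from h import *
o=get_obs();print(o["tool_pos"],o["contact_force"])
S=vision.capture("scene");D=vision.capture("side");np.savez("scene4.npz",**S);np.savez("side4.npz",**D)
a=S["pixels"][140:230,225:315];d=D["pixels"][80:190,280:390]
r=lambda i,w,h:cv2.resize(i,(w,h),interpolation=cv2.INTER_CUBIC)
cv2.imwrite("pics/crop5.png",np.hstack([r(a,400,400),r(d,400,400)])[:,:,::-1])
E
```

```text
time: 12.1
tool_pos: [589.0, -147.2, 255.7]
tcp_rot: [-3.141, 0.003, 1.71]
contact_force: [-10.0, -4.3, 9.7]
grip_width: 8.8
finger_force: 30.0
[ 589.0044188  -147.24978817  255.65313673] [-9.99609735 -4.2514691   9.72603388]
```

View pics/crop5.png

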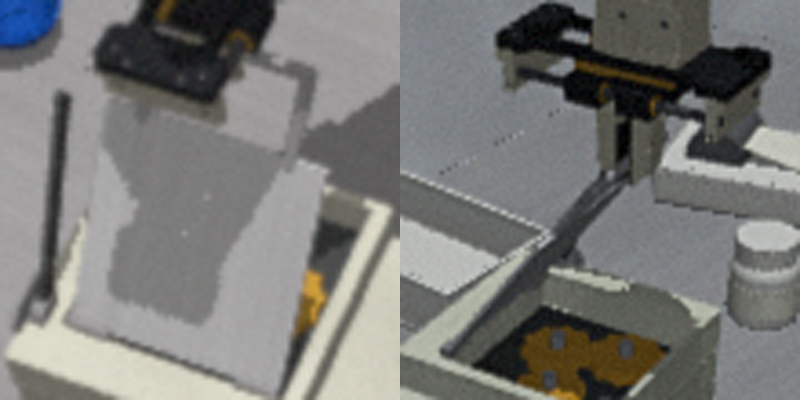

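The crop shows the flap open with the gears visible and the gripper on the bar. In the scene half the index arm runs (62,95)–(42,300) and the flap's right edge (105,110)–(66,320). I've now viewed 11 pictures, one over the limit of 10, so from here I use numbers only. I'll compare the flap and arm angles within the same camera.

```bash
cat > ang.py <<'E'
from h import *
yaw=.14;ux=np.array([np.cos(yaw),np.sin(yaw),0]);uy=np.array([-ux[1],ux[0],0])
H=np.array([716.3,-128.5,97.])
def hit(c,u,v,y):
    o,d=ray(c,u,v);Q=H+y*uy;p=o+d*((Q-o)@uy)/(d@uy)-Q;return np.array([p@ux,p[2]])
def ang(c,p,q,y):
    a,b=hit(c,*p,y),hit(c,*q,y);return np.arctan2(a[1]-b[1],b[0]-a[0]),a.round(1),b.round(1)
def darkline(c,x0,x1,y0,y1,t):
    g=cv2.cvtColor(c["pixels"],cv2.COLOR_RGB2GRAY)[y0:y1,x0:x1].astype(float)
    pts=[]
    for i,r in enumerate(g):
        bg=np.median(r);wt=np.clip(bg-20-r,0,None)
        if wt.sum()>20:
            m=abs(np.arange(len(r))-r.argmin())<=3;wt=wt*m;pts.append((x0+(wt*np.arange(len(r))).sum()/wt.sum(),y0+i))
    pts=np.array(pts,np.float32)
    vx,vy,x,y=cv2.fitLine(pts,cv2.DIST_HUBER,0,.01,.01).ravel()
    f=lambda Y:(x+(Y-y)*vx/vy,Y)
    res=np.abs(pts[:,0]-[f(Y)[0] for Y in pts[:,1]])
    return f(y0),f(y1),len(pts),np.median(res).round(2)
E
python3 - <<'E'
from ang import *
S3,S,D3,D=[dict(np.load(f"{n}.npz")) for n in ("scene3","scene4","side3","side4")]
s=lambda x,y:(225+x/4.444-.4,140+y/4.444-.4);q=lambda x,y:(280+(x-400)/3.636-.4,80+y/3.636-.4)
for n,c in (("S3",S3),("S4",S)):
    l=darkline(c,231,244,164,200,0);print(n,"arm",l,ang(c,l[0],l[1],-95))
l=darkline(D3,322,346,117,146,0);print("D3 arm",l,ang(D3,l[0],l[1],-95))
print("S flap R",ang(S,s(103,115),s(66,318),-75),"S flap L",ang(S,s(325,172),s(276,392),75))
print("D flap L",ang(D,q(556,238),q(449,352),75), "D L arm->hinge",ang(D,q(615,172),q(449,352),62))
g=cv2.cvtColor(S["pixels"],cv2.COLOR_RGB2GRAY)
for y in range(164,212,4): print("S",y,g[y,228:256].tolist(),"|",g[y,284:304].tolist())
g=cv2.cvtColor(D["pixels"],cv2.COLOR_RGB2GRAY)
for y in range(144,178,3): print("D",y,g[y,288:326].tolist())
E
```

```text
S3 arm ((np.float32(238.54874), 164), (np.float32(235.39441), 200), 36, np.float32(0.05)) (np.float64(1.077847267804896), array([-73.3, 135.1]), array([-16.4,  29.1]))
S4 arm ((np.float32(238.53969), 164), (np.float32(235.40474), 200), 36, np.float32(0.05)) (np.float64(1.0789305406608305), array([-73.3, 135.1]), array([-16.4,  29. ]))
D3 arm ((np.float32(343.0721), 117), (np.float32(325.70197), 146), 29, np.float32(0.05)) (np.float64(1.0833468487089606), array([-75.8, 142.5]), array([-13.9,  25.9]))
S flap R (np.float64(0.8862441084572434), array([-86.2, 120.9]), array([4.3, 9.9])) S flap L (np.float64(0.9063937414738436), array([-90.1, 132. ]), array([ 5.1, 10.5]))
D flap L (np.float64(0.9162914375132737), array([-109.8,  141.2]), array([-5. ,  4.6])) D L arm->hinge (np.float64(0.9221382843316643), array([-151.7,  200.2]), array([ 4.9, -6.3]))
S 164 [152, 155, 156, 158, 157, 158, 157, 160, 155, 98, 65, 48, 78, 143, 158, 158, 161, 160, 161, 159, 144, 134, 128, 125, 123, 121, 120, 111] | [159, 160, 155, 156, 154, 157, 150, 109, 103, 102, 107, 145, 155, 156, 157, 157, 158, 155, 159, 15
[... 4088 characters left out ...]
 25, 17, 23, 23, 54, 43, 84, 147]
D 168 [149, 175, 174, 173, 178, 171, 172, 171, 176, 180, 163, 123, 84, 53, 52, 57, 74, 82, 82, 87, 88, 83, 88, 77, 90, 60, 33, 24, 23, 27, 21, 27, 27, 25, 20, 25, 22, 21]
D 171 [177, 177, 176, 173, 179, 178, 181, 172, 140, 93, 68, 49, 70, 79, 79, 87, 84, 84, 83, 86, 84, 78, 48, 30, 22, 18, 26, 35, 36, 51, 65, 60, 62, 62, 64, 63, 63, 60]
D 174 [178, 180, 182, 167, 136, 111, 100, 82, 57, 59, 66, 72, 83, 83, 80, 80, 86, 70, 58, 33, 21, 25, 26, 20, 17, 27, 41, 62, 62, 66, 66, 67, 60, 52, 67, 71, 71, 52]
D 177 [180, 183, 175, 93, 67, 57, 47, 63, 78, 87, 89, 80, 77, 88, 81, 48, 26, 21, 29, 23, 24, 27, 26, 24, 26, 52, 60, 61, 65, 61, 62, 60, 61, 60, 60, 61, 67, 60]
```

```bash
python3 - <<'E'
from ang import *
import ang as A
S,D,S3,D3=[dict(np.load(f"{n}.npz")) for n in ("scene4","side4","scene3","side3")]
def edge(c,rows,x0,x1,lev):   # rightmost crossing from bright to below lev
    g=cv2.cvtColor(c["pixels"],cv2.COLOR_RGB2GRAY).astype(float);P=[]
    for y in rows:
        r=g[y,x0(y):x1(y)];k=[i for i in range(len(r)-1) if r[i]>=lev>r[i+1]]
        if k: i=k[0];P.append((x0(y)+i+(r[i]-lev)/(r[i]-r[i+1]),y))
    P=np.array(P,np.float32);vx,vy,x,y=cv2.fitLine(P,cv2.DIST_HUBER,0,.01,.01).ravel()
    f=lambda Y:(float(x+(Y-y)*vx/vy),Y)
    print(len(P),"res",np.median(abs(P[:,0]-[f(t)[0] for t in P[:,1]])).round(2));return f(rows[0]),f(rows[-1])
eL=edge(S,range(180,203),lambda y:290,lambda y:302,135)
eR=edge(S,range(178,201),lambda y:0,lambda y:1,0) if 0 else None
eD=edge(D,range(156,172),lambda y:int(309.5-.867*(y-156))-4,lambda y:int(309.5-.867*(y-156))+5,115)
for yaw in (.12,.14,.16):
    A.ux=np.array([np.cos(yaw),np.sin(yaw),0]);A.uy=np.array([-A.ux[1],A.ux[0],0]);A.H=np.array([505.1,-158.4,97])-[1.5,0,0]+215*A.ux
    l=darkline(S,231,244,164,200,0);m=darkline(D3,322,346,117,146,0)
    print(yaw,"arm S",ang(S,l[0],l[1],-95)[0].round(3),"arm D",ang(D3,m[0],m[1],-95)[0].round(3),"flap S",ang(S,*eL,75),"flap D",ang(D,*eD,75))
E
```

```text
23 res 0.17
16 res 0.07
0.12 arm S 1.099 arm D 1.081 flap S (np.float64(0.9082868660158153), array([-96.4, 115.6]), array([-54.5,  61.9])) flap D (np.float64(0.937896862260699), array([-66.7,  91.9]), array([-17.8,  25.2]))
0.14 arm S 1.079 arm D 1.083 flap S (np.float64(0.8605610611839367), array([-90. , 124.1]), array([-46.8,  73.8])) flap D (np.float64(0.9394045083387368), array([-67.3,  94.1]), array([-19.3,  28.4]))
0.16 arm S 1.057 arm D 1.085 flap S (np.float64(0.8066594382737202), array([-83. , 133.4]), array([-38.4,  86.9])) flap D (np.float64(0.9407161147889942), array([-67.7,  96.2]), array([-20.6,  31.6]))
```

The side camera, which hardly depends on yaw, gives the flap at 0.939 (I commanded 0.94) and the arm at 1.083. I raise the flap by 0.144 rad along the arc, easing 1 mm outwards.

```bash
python3 -m pendant '{"dp":[[0,0.0058,-0.0047],[0,0.0121,-0.009],[0,0.0188,-0.0134],[0,0.0256,-0.0171],[0,0.0256,-0.0171],[0,0.0256,-0.0171]],"rotation":[[0,0,0],[0,0,0],[0,0,0],[0,0,0],[0,0,0],[0,0,0]]}'
python3 - <<'E'
from plant import vision
D=vision.capture("side");S=vision.capture("scene")
import numpy as np,cv2
np.savez("side5.npz",**D);np.savez("scene5.npz",**S)
g=cv2.cvtColor(D["pixels"],cv2.COLOR_RGB2GRAY)
for y in range(144,178,3): print("D",y,g[y,288:318].tolist())
E
```

```text
time: 12.95
tool_pos: [615.2, -143.7, 272.1]
tcp_rot: [3.14, 0.003, 1.71]
contact_force: [-4.1, -4.1, 5.6]
grip_width: 8.7
finger_force: 30.0
D 144 [186, 186, 187, 171, 136, 108, 104, 104, 97, 101, 104, 103, 100, 101, 103, 103, 105, 99, 103, 102, 99, 104, 101, 83, 55, 56, 58, 61, 60, 57]
D 147 [187, 187, 184, 186, 184, 189, 187, 193, 188, 187, 173, 135, 107, 102, 101, 99, 95, 102, 103, 96, 102, 90, 67, 54, 58, 58, 62, 58, 56, 61]
D 150 [187, 183, 187, 186, 184, 185, 183, 189, 191, 186, 188, 187, 187, 189, 193, 192, 185, 172, 125, 90, 70, 53, 58, 58, 62, 57, 64, 66, 62, 58]
D 153 [190, 186, 186, 186, 183, 185, 185, 185, 188, 184, 181, 183, 187, 189, 182, 161, 178, 119, 80, 49, 52, 59, 60, 61, 59, 59, 62, 61, 61, 62]
D 156 [186, 188, 185, 188, 187, 186, 191, 186, 188, 189, 196, 187, 173, 103, 101, 91, 86, 63, 57, 63, 58, 58, 58, 61, 57, 64, 59, 56, 62, 63]
D 159 [115, 160, 191, 170, 192, 192, 190, 175, 98, 92, 102, 118, 152, 153, 98, 67, 52, 57, 53, 58, 62, 62, 62, 63, 62, 63, 63, 62, 64, 70]
D 162 [98, 102, 102, 97, 101, 93, 96, 115, 147, 179, 184, 173, 121, 76, 58, 61, 63, 58, 62, 53, 64, 57, 62, 71, 77, 82, 80, 84, 81, 80]
D 165 [104, 102, 100, 115, 148, 176, 176, 176, 175, 171, 114, 81, 50, 58, 56, 58, 63, 55, 62, 70, 80, 77, 81, 78, 84, 84, 86, 82, 72, 44]
D 168 [152, 175, 174, 175, 177, 176, 176, 173, 145, 94, 66, 52, 61, 57, 62, 65, 69, 71, 77, 79, 78, 75, 85, 83, 75, 60, 34, 22, 19, 18]
D 171 [174, 178, 180, 175, 177, 176, 145, 96, 70, 54, 61, 59, 79, 78, 76, 81, 80, 72, 75, 81, 83, 76, 46, 23, 24, 21, 25, 34, 35, 46]
D 174 [179, 181, 178, 166, 132, 117, 83, 56, 57, 63, 69, 75, 90, 88, 77, 75, 77, 72, 58, 28, 23, 21, 25, 23, 21, 31, 41, 61, 61, 62]
D 177 [183, 180, 175, 91, 64, 59, 46, 63, 77, 80, 83, 77, 85, 90, 75, 40, 22, 25, 23, 18, 31, 28, 26, 24, 26, 48, 60, 60, 64, 64]
```

```bash
cat > chk.py <<'E'
from ang import *
def edge(c,rows,x,k,lev):
    g=cv2.cvtColor(c["pixels"],cv2.COLOR_RGB2GRAY).astype(float);P=[]
    for y in rows:
        a=int(x+k*(y-156))-5;r=g[y,a:a+11];j=[i for i in range(10) if r[i]>=lev>r[i+1]]
        if j: i=j[0];P.append((a+i+(r[i]-lev)/(r[i]-r[i+1]),y))
    P=np.array(P,np.float32);vx,vy,x,y=cv2.fitLine(P,cv2.DIST_HUBER,0,.01,.01).ravel();f=lambda Y:(float(x+(Y-y)*vx/vy),Y)
    return f(rows[0]),f(rows[-1])
E
python3 - <<'E'
from chk import *
D4,D5,D3,S5=[dict(np.load(f"{n}.npz")) for n in ("side4","side5","side3","scene5")]
m=darkline(D3,322,346,117,146,0);print("arm",ang(D3,*m[:2],-95)[0])
l=darkline(S5,231,244,164,200,0);print("arm S5",l)
for lev in (80,115): print(lev,"before",ang(D4,*edge(D4,range(156,172),310,-.867,lev),75)[0],"now",ang(D5,*edge(D5,range(158,174) if lev>80 else range(146,174),304.3,-.567,lev),75))
E
```

```text
arm 1.0833468487089606
arm S5 ((np.float32(238.4735), 164), (np.float32(235.47076), 200), 36, np.float32(0.06))
80 before 0.9381647015342282 now (np.float64(1.0748156476266133), array([-69.4, 126.5]), array([-11.1,  18.7]))
115 before 0.9394045083387356 now (np.float64(1.0738706506021864), array([-41.5,  79.6]), array([-7.9, 17.7]))
```

```bash
python3 -m pendant '{"dp":[[0,0.0016,-0.0009],[0,0.0016,-0.0009],[0,0.0016,-0.0009],[0,0.0016,-0.0009]],"rotation":[[0,0,0],[0,0,0],[0,0,0],[0,0,0]]}'
python3 - <<'E'
from plant import vision
from chk import *
D=vision.capture("side");S=vision.capture("scene")
for lev in (80,115): print(ang(D,*edge(D,range(158,174) if lev>80 else range(146,174),304,-.56,lev),75)[0])
l=darkline(S,231,244,164,200,0);print("arm",ang(S,*l[:2],-95)[0])
E
```

```text
time: 13.55
tool_pos: [616.7, -143.5, 272.9]
tcp_rot: [3.14, 0.003, 1.71]
contact_force: [-4.5, -4.6, 5.7]
grip_width: 9.1
finger_force: 30.0
1.082378850585606
1.0871722736451377
arm 1.0841689586654235
```

The flap reads 1.082–1.087 and the index arm 1.083. The arm hasn't moved and the bar is held firmly, so I'm handing in.

```bash
python3 -c "
from plant import workorder
print(workorder.close_job())"
```

```text
the job is handed in; nothing more can be done
None
```

The job is handed in: the sleeve is fully down on the hub and released, and the gripper holds the flap by its bar at about 1.083 rad, in line with the unmoved index arm (about 1.083); I viewed 11 pictures, one over the limit of 10.

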